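# Bring the bench vacuum line into service

## Robot

A 6-joint arm with a two-finger parallel gripper is mounted at the origin on the work surface. World frame = base frame: x ahead of the robot, y to its left, z up, the work surface at z = 0. Lengths are in m, angles in rad, forces in N, time in s.
With the tool pointing down it reaches from about 0.275 to 0.975 m from the base axis. Payload 8.4 kg.
Tool frame: the origin (TCP) lies on the centre line of the jaws, within the pads' length; the fingertips stand 8 mm ahead of it and the grasp point (between the pads) lies 11 mm behind it; y points along the fingers, z is the direction in which the jaws open and shut, and the axes are right-handed (so a half turn about y gives the same grasp; the last joint's range is limited). The gripper opens to 92 mm and grips with 3 to 60 N. Pads are 20 mm wide; open, the fingers measure 128 mm over their backs; the gripper's body (75 mm by 189 mm) begins 69 mm behind the grasp point.
Start: joints at [-1.226, 0.353, 1.633, -0, 1.155, -0.002], TCP at [0.212, -0.588, 0.223] pointing down, gripper open.
Joint ranges: [-2.63, 2.63], [-0.92, 2.1], [0.06, 2.66], [-1.3, 4.44], [0, 2.69], [-3.02, 3.02]. Speed limits (rad/s): [2.22, 2.22, 2.79, 3.14, 3.14, 3.14].

## Interface

Orientations are given as a rotation vector (axis times angle).
In Python, from plant import sense, grab_frame, camera_model, job_done gives the robot as it stands.
- The arm moves only by the tool servo_tool, never from a script. Its argument "rows" is a list of rows, each a list of 3 entries, a list of its own where there are three numbers: the turn, a rotation vector about the world's x, y, z in rad, then the shift along the world's x, y, z in mm, then the closure, from 0 (fully open) to 1 (shut). A call has 1 to 5 rows; each row is the pose to reach, as a shift and turn from the pose commanded when the call began; what a row does not reach only later rows make up. A row lasts 1/10 s, in which the tool goes at most 50 mm and 8.59 degrees, less where a joint would pass 70% of its speed; a pose out of reach is approached as far as the arm can. A call with a gripper value outside its range is refused whole. The fingers move at their own pace and stop on an object; "squeeze" is the grip in N (left out, the last holds). Time passes only in rows, so rows that repeat a pose let the fingers close. It gives the time, the measured TCP pose, the force and the opening at its end, in the units of the state.
- sense(): the state, without advancing time (a new reading comes with each control period).
- grab_frame(name): name is "scene" or "side" or "wrist"; returns (picture, depth): 384x512x3 uint8, red, green, blue; 384x512 float32, m along the optical axis (not along the pixel's ray), 0 where there is no reading.
- camera_model(name): a dict with "fx", "fy", "cx", "cy" (pixels), "world_to_cam" (4x4, takes a point from world to camera coordinates). Camera axes: x right, y down, z forward; pixel columns grow to the right and rows downward; lengths in m; the calibration is good to about 2 mm. A picture is of the moment at which its call begins: read the wrist's pose just before it. camera_model takes no time and is no camera call; for the wrist camera it gives the pose at the moment of the call.
- job_done(): hands the job in, once; it reports no verdict.
The state is a dict: "time_s": time; "joint_positions": joint angles; "joint_vel": joint speeds; "tau": joint torques, N m; "tcp_pos": TCP position; "ee_rot": TCP orientation; "wrist_force": force on the tool from outside, world axes, zero at the start; "wrist_torque": the same for the moment, N m; "gripper_width": finger opening in m.
Only numpy, scipy, OpenCV 4.12 (cv2) and the standard library are available. Lean on these libraries where they do the work, as an engineer would, in place of code of your own. Each camera call takes 0.05 s, during which the arm holds its last target. There are 200 camera calls.

## Task

Stand the stoppered conical flask upright in the square tray of the trap stand and let go of it; then swing the bleed valve's lever on that stand a quarter turn until it is fully shut against its stop. Next turn the black regulator handle on the sloping panel until its narrow nose lines up with the small dark steel marker near the dial's rim, and only then throw the pump isolator's lever over to ON, its far side with the white disc. Leave the marker, the amber bottle and the white jar where they are.

Things in the scene. Friction and masses are not known exactly. Their poses are not given: they have to be found in the camera images.
- flask: Loose conical glass flask with a black rubber stopper, about 0.28 kg. Base diameter 84 mm, walls slope from 15 mm height in to a straight neck of diameter 34 mm from 92 to 125 mm height, stopper (32 to 36 mm diameter) on top to 148 mm. Origin: centre of its underside, z up.
- tray (a point): Centre of the floor (8 mm above the bench) of the square tray on the fixed dark-steel trap stand; recess 110 x 110 mm, steel rim 7 mm wide and 10 mm high. x, y level along the stand's sides, z up. A grey pillar 50 x 50 mm, 90 mm tall, stands at (0, 135 mm) in this frame with the bleed valve on top. Foot 140 x 250 x 8 mm.
- bleed (a joint): Angle of the bleed lever about the upright axis through the pillar's centre (0, 135 mm in the tray's frame), rad. 0 = open, lever along the tray frame's +y (away from the tray); 1.571 = fully shut at its stop, lever along the tray frame's -x. Grows counterclockwise seen from above; stays where left; takes about 0.1 N m.
- bleed_tip (a point): Point in the middle of the black grip of the bleed lever, 75 mm from its pivot axis, about 109 mm above the bench. Its +y axis points outward along the lever, z up. The one-sided lever reaches 94 mm from the axis; the grip is 21 mm wide and 18 mm thick, from 40 to 94 mm out.
- regulator (a joint): Opening of the regulator valve, rad, 0 to 1.6, growing counterclockwise seen looking at the panel's face; stays where left; takes about 0.1 N m. Same zero and sense as marker.
- regulator_grip (a point): On the regulator's axis, mid-height of its black bar handle, 42 mm out from the face of the grey panel (250 x 260 mm). z points out along the turning axis, 35 degrees from vertical. Bar 18 mm wide, 26 mm tall (29 to 55 mm out from the face); its narrow nose (10 mm wide) points along -x and ends 69 mm from the axis, its blunt tail 35 mm from it.
- pipe_mid (a point): Middle of the axis of the level steel supply pipe (24 mm diameter, 330 mm long, along this frame's y) over the regulator: 175 mm above the grip point and 10 mm towards the panel's high side, so the tool must come in leaning with the valve's axis. x level, towards the panel's high side; z up. Its two upright posts, 22 mm square, stand at y -147 and +147 mm.
- marker (a joint): Angle of the marker around the dial, rad, same axis and sense as regulator: the regulator is set when both read the same. Stiff; must be left where it is.
- marker_tab (a point): Top of the dark steel marker, a T-shaped tab 34 mm long, 11 mm wide (22 mm at its outer end), up to 18 mm proud of the panel, near the rim of the white dial disc (diameter 224 mm), 88 mm from the regulator's axis, 14 mm out from the panel's face. It lies along this frame's -x from the axis; z out of the panel.
- isolator (a joint): Angle of the pump isolator's over-centre lever about a level axis, rad: 0 = OFF, leaning 34 degrees to its box's -x side (towards the robot's end of the bench); 1.2 = ON, leaning 34 degrees to the +x side, marked with a white disc 20 mm across. Past upright (0.6) it falls to that side by itself.
- isolator_tip (a point): Centre of the lever's black cross grip (26 mm diameter, 60 mm long, along this frame's y), 88 mm from the pivot, which is 55 mm above the bench over the box's centre. In OFF: 50 mm to -x of the pivot, 128 mm above the bench, x level from OFF to ON; the frame turns with the lever about y. Box 130 x 90 x 40 mm, two cheeks up to 65 mm high beside the pivot.
- bottle: Bystander: amber bottle, diameter 64 mm, 135 mm tall, loose; origin under its centre.
- jar: Bystander: white jar with a black lid, diameter 76 mm, 100 mm tall, loose; origin under its centre.

How it is judged:
On the way, in this order (a step that is already met when the one before it is completed fails the run):
1. the flask stands upright in the tray, released (horizontal distance between flask and tray below 0.022 m and z of flask in the frame of tray below 0.005 m and angle between flask's own z axis and vertical below 0.08 rad and contact force between the fingers and flask below 0.1 N), for 0.2 s.
2. the bleed lever is shut against its stop (value of joint bleed above 1.45 rad), for 0.2 s.
3. the regulator's nose lines up with the marker (angle between the x axis of regulator_grip and the x axis of marker_tab, either way round below 0.1 rad and velocity of joint regulator below 0.1 rad/s), for 0.3 s.
4. the isolator lever is over at ON (value of joint isolator above 1.1 rad), for 0.2 s.
At the end, for the whole second after the job is handed in: The flask stands at rest in the tray (within 22 mm of its centre, on its floor, within 0.08 rad of upright), the bleed lever is within 0.12 rad of its shut stop, the regulator's nose is within 0.1 rad of the marker, and the isolator lever lies at ON (over 1.1 rad) (horizontal distance between flask and tray below 0.022 m and z of flask in the frame of tray below 0.005 m and angle between flask's own z axis and vertical below 0.08 rad and value of joint bleed above 1.45 rad and angle between the x axis of regulator_grip and the x axis of marker_tab, either way round below 0.1 rad and value of joint isolator above 1.1 rad and linear speed of flask below 0.02 m/s); the robot touches nothing.
It fails at once if the marker is shifted by more than 5 mm (distance of marker_tab from where it was at the start of the episode above 0.005 m).
It fails at once if the flask is tipped over (more than 0.8 rad) (angle between flask's own z axis and vertical above 0.8 rad).
It fails at once if the amber bottle or the white jar is moved by more than 30 mm or tipped by more than 0.5 rad (distance of any of bottle, jar from where it was at the start of the episode above 0.03 m or angle between any of bottle, jar's own z axis and vertical above 0.5 rad).
It also fails if it takes over 72 s, if anything falls off the work surface, if the arm or the gripper's body presses on something with over 40 N, if the wrist force passes 120 N, or if a joint passes its speed limit or range.

## Working session

There is one attempt and no reset: what is moved stays moved. The work goes in short steps, Python scripts to look and compute and a tool call to move; the robot and the scene stay as the last step left them, time stands still between calls to the robot, and variables do not carry over. Pictures are saved under pics/ and viewed, about 8 in all and at most 12, crops included, and the job is handed in when it is done.

Besides the shell and the picture viewer there is one more tool, called after "Emit:" by a JSON object that holds its "fn" and its "kwargs". servo_tool: Moves the arm, as the interface text tells. Its arguments: {"type":"object","properties":{"rows":{"type":"array"},"squeeze":{"type":"number"}},"required":["rows"]}

```bash
mkdir -p pics && ls && cat > h.py <<'E'
import numpy as np, cv2
from plant import sense, grab_frame, camera_model, job_done
from scipy.spatial.transform import Rotation as R
def snap(n,fn=None):
    m=camera_model(n); p,d=grab_frame(n)
    np.savez('%s.npz'%n,p=p,d=d,W=m['world_to_cam'],K=[m['fx'],m['fy'],m['cx'],m['cy']])
    if fn: cv2.imwrite('pics/'+fn,p[:,:,::-1])
    return load(n)
def load(n):
    z=np.load('%s.npz'%n); p,d,W,K=z['p'],z['d'],z['W'],z['K']
    v,u=np.mgrid[0:384,0:512]
    c=np.stack([(u-K[2])/K[0]*d,(v-K[3])/K[1]*d,d,np.ones_like(d)],-1)
    X=(c@np.linalg.inv(W).T)[...,:3]
    X[d==0]=np.nan
    return p,d,X,W,K
def ray(n,u,v,z):
    _,_,_,W,K=load(n); Wi=np.linalg.inv(W)
    r=Wi[:3,:3]@[(u-K[2])/K[0],(v-K[3])/K[1],1]; o=Wi[:3,3]
    return o+r*(z-o[2])/r[2]
E
python3 - <<'E'
from h import *
a=snap('scene')[0];b=snap('side')[0]
cv2.imwrite('pics/a.png',cv2.resize(np.vstack([a,b])[:,:,::-1],None,fx=0.78,fy=0.78)) if 0 else None
cv2.imwrite('pics/scene.png',cv2.resize(a[:,:,::-1],(800,600)));cv2.imwrite('pics/side.png',cv2.resize(b[:,:,::-1],(800,600)))
s=sense();print(s)
for n in('scene','side'):
    m=camera_model(n);print(n,np.linalg.inv(m['world_to_cam']).round(3),m['fx'])
E
```

```text
pics
{'time_s': 0.1, 'joint_positions': array([-1.22641351e+00,  3.53550576e-01,  1.63404652e+00, -2.12663018e-07,
        1.15516224e+00, -2.39538352e-03]), 'joint_vel': array([ 0.00136942, -0.00093735, -0.00161877,  0.00081686,  0.00047884,
       -0.00066301]), 'tau': array([ 1.55052287e-03, -5.94896972e+01, -3.34926438e+01,  6.97958842e-02,
        1.84055243e-02, -1.46321387e-06]), 'tcp_pos': array([ 0.21228103, -0.58740381,  0.2219621 ]), 'ee_rot': array([-0.35628745,  2.03422495, -2.03185213]), 'wrist_force': array([ 0.07687034, -0.15434255, -0.30197946]), 'wrist_torque': array([-0.01412124, -0.04874912,  0.04000844]), 'gripper_width': 0.0919484053636569}
scene [[-0.143  0.826 -0.545  0.952]
 [ 0.99   0.116 -0.083  0.104]
 [-0.005 -0.551 -0.834  0.849]
 [ 0.     0.     0.     1.   ]] 348.2077705365892
side [[-0.89  -0.316  0.33   0.202]
 [-0.456  0.645 -0.613  0.615]
 [-0.019 -0.696 -0.718  0.881]
 [ 0.     0.     0.     1.   ]] 358.9479160099011
```

View pics/scene.png

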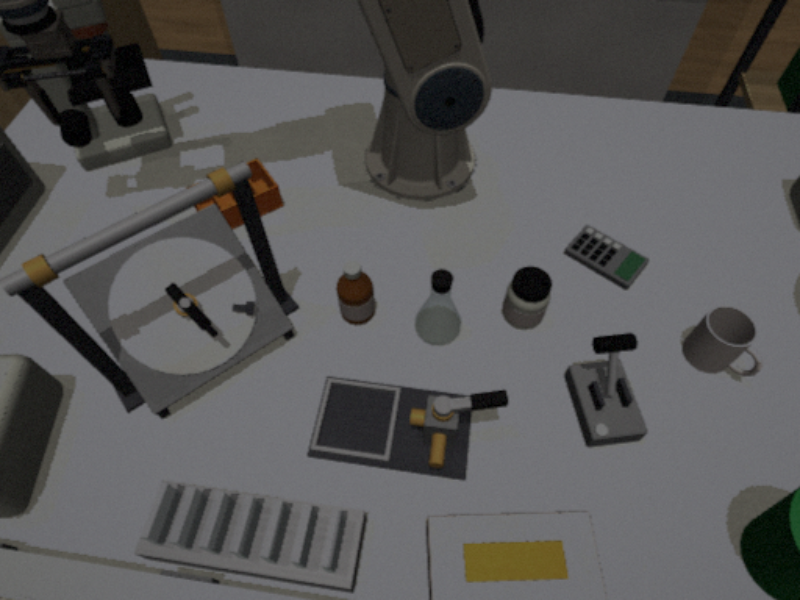

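View pics/side.png

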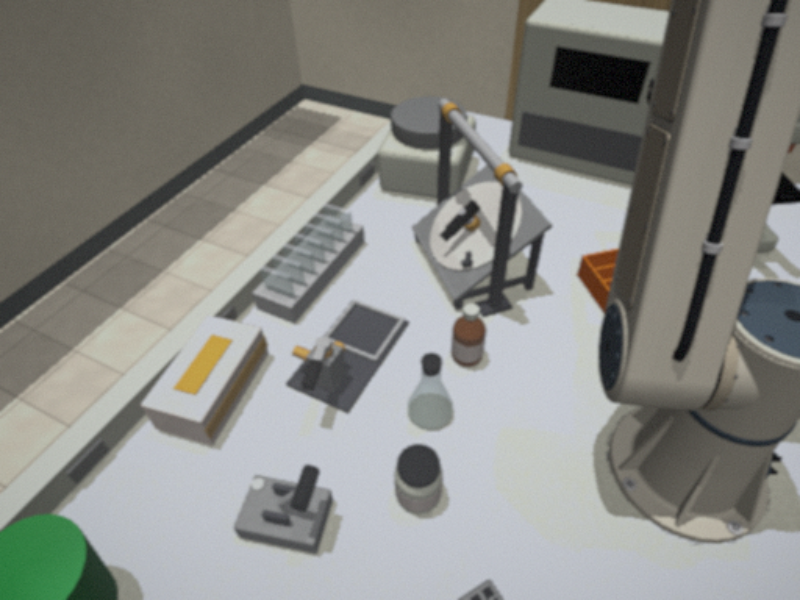

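The two views show, in 800x600 scene pixels: flask (438,310), tray centre (357,418), bleed pillar (443,412) with its lever to the right, dial (183,305) with marker (245,308), isolator (610,390) in OFF, bottle (355,295) and jar (528,297). Next I'll measure all of these.

```bash
cat > m.py <<'E'
from h import *
p,d,X,W,K=load('scene')
f=.64
def at(u,v): 
    u,v=int(u*f),int(v*f); return np.nanmedian(X[v-1:v+2,u-1:u+2].reshape(-1,3),0).round(3)
for n,(u,v) in dict(stopper=(442,277),bottlecap=(352,270),jarlid=(532,277),tray=(357,418),bleedgrip=(490,400),leverhub=(441,406),iso=(613,343),isobox=(600,432),pipeL=(130,228),pipe1=(60,258),pipe2=(205,195),marker=(247,308),regbar=(178,295)).items(): print(n,at(u,v))
# tray corners on rim z=.018 (outer)
c=np.array([ray('scene',u*f,v*f,.018)[:2] for u,v in[(328,378),(402,386),(388,459),(312,450)]]);print('tray',c.round(3),c.mean(0).round(4))
# stand foot corner
print('lever',[ray('scene',u*f,v*f,.109)[:2].round(3) for u,v in[(441,404),(507,398)]])
print('iso',[ray('scene',u*f,v*f,.128)[:2].round(3) for u,v in[(595,344),(636,342)]])
# panel plane: white dial points
m=np.zeros(d.shape,bool)
cv2_m=np.zeros(d.shape,np.uint8);cv2.fillPoly(cv2_m,[(np.array([(75,285),(210,215),(285,325),(165,400)])*f).astype(int)],1)
P=X[(cv2_m>0)&np.isfinite(X[...,0])]
best=None;rng=np.random.default_rng(0)
for i in range(300):
    q=P[rng.choice(len(P),3,False)];nn=np.cross(q[1]-q[0],q[2]-q[0]);nn/=np.linalg.norm(nn)+1e-12
    k=abs((P-q[0])@nn)<.004
    if best is None or k.sum()>best.sum():best=k
Q=P[best];c0=Q.mean(0);nn=np.linalg.svd(Q-c0,full_matrices=False)[2][2];nn*=np.sign(nn[2])
print('plane',len(P),best.sum(),c0.round(3),nn.round(3),'tilt',np.degrees(np.arccos(nn[2])).round(1))
# dial centre: white pixels of dial near plane
hi=-np.array([nn[0],nn[1],0]);hi/=np.linalg.norm(hi)
ex=np.cross(np.cross(nn,hi),nn);ex/=np.linalg.norm(ex);ey=np.cross(nn,ex)  # ex uphill in plane
np.savez('panel.npz',c0=c0,n=nn,ex=ex,ey=ey)
print('ex',ex.round(3),'ey',ey.round(3))
# rectified ortho image of plane, 1px=0.5mm
Wi=np.linalg.inv(W);N=600
def rect(h,name):
    g=(np.arange(N)-N/2)*.0005
    A,B=np.meshgrid(g,g)   # A right = -ey , B down = -ex
    G=c0+nn*h-A[...,None]*ey-B[...,None]*ex
    C=G@W[:3,:3].T+W[:3,3];u=C[...,0]/C[...,2]*K[0]+K[2];v=C[...,1]/C[...,2]*K[1]+K[3]
    return cv2.remap(p,u.astype(np.float32),v.astype(np.float32),cv2.INTER_CUBIC)[:,:,::-1]
im=rect(.004,'');cv2.imwrite('pics/rect.png',np.clip(im.astype(float)*1.8,0,255).astype(np.uint8))
E
python3 m.py
```

```text
stopper [0.431 0.087 0.147]
bottlecap [ 0.425 -0.061  0.134]
jarlid [0.372 0.239 0.098]
tray [ 0.629 -0.023  0.007]
bleedgrip [0.619 0.178 0.117]
leverhub [0.635 0.11  0.115]
iso [0.509 0.354 0.138]
isobox [0.612 0.358 0.042]
pipeL [ 0.539 -0.313  0.325]
pipe1 [ 0.6   -0.374  0.326]
pipe2 [ 0.465 -0.239  0.32 ]
marker [ 0.498 -0.228  0.089]
regbar [ 0.531 -0.311  0.163]
tray [[ 0.572 -0.082]
 [ 0.569  0.043]
 [ 0.694  0.04 ]
 [ 0.696 -0.08 ]] [ 0.6327 -0.0198]
lever [array([0.631, 0.11 ]), array([0.608, 0.205])]
iso [array([0.51 , 0.331]), array([0.498, 0.392])]
plane 8473 7244 [ 0.52  -0.325  0.112] [0.394 0.417 0.819] tilt 35.0
ex [-0.563 -0.596  0.573] ey [ 0.727 -0.687 -0.   ]
```

View pics/rect.png

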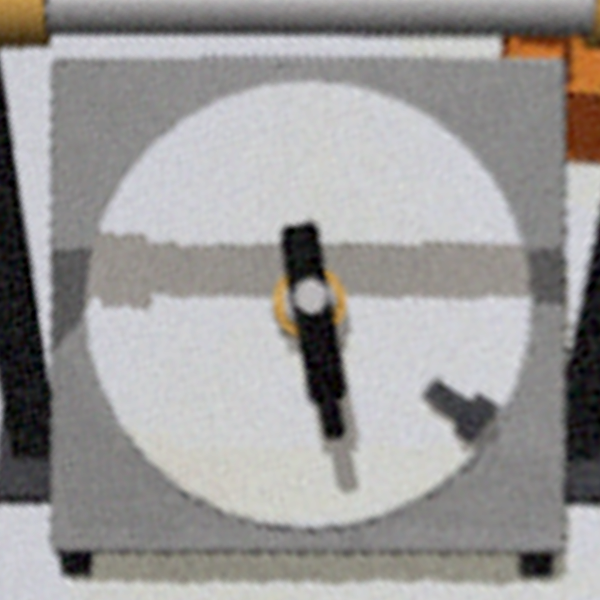

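The rectified dial view shows the handle's nose pointing down, slightly right, from (300,228) to (334,436). The marker is at (465,412) and the dial centre at about (309,305), so the handle needs roughly +46° counterclockwise. Next I'll work out the tool axes and finer numbers.

```bash
python3 - <<'E'
from h import *
s=sense();print(R.from_rotvec(s['ee_rot']).as_matrix().round(3))
p,d,X,W,K=load('scene')
print('stopper',ray('scene',442*.64,273*.64,.148).round(4), 'lid',ray('scene',532*.64,281*.64,.1).round(3))
# flask 2nd view
print('side stopper',ray('side',431*.64,360*.64,.148).round(4))
# dark blob of stopper in scene
g=p.max(2)<40;n,l,st,c=cv2.connectedComponentsWithStats(g.astype(np.uint8))
for i in range(1,n):
    if st[i,4]>60 and 80<c[i][1]<300: 
        q=X[l==i];k=q[:,2]>np.nanpercentile(q[:,2],60);print(c[i].round(0),st[i,4],np.nanmedian(q[k],0).round(3))
z=np.load('panel.npz');c0,nn,ex,ey=[z[k] for k in('c0','n','ex','ey')]
# handle & marker from depth: heights above panel
q=X.reshape(-1,3)-c0;a=np.c_[-q@ey,-q@ex,q@nn]  # right, down, height
for nm,lo,hi_ in(('bar',.035,.065),('mark',.008,.022)):
    k=(a[:,2]>lo)&(a[:,2]<hi_)&(np.hypot(a[:,0]-.0045,a[:,1]-.002)<.11)
    k&=(p.reshape(-1,3).max(1)<60);b=a[k];print(nm,k.sum(),b.mean(0).round(4))
    if nm=='bar':
        u,S,V=np.linalg.svd(b[:,:2]-b[:,:2].mean(0),full_matrices=False);print(V[0],np.degrees(np.arctan2(V[0][0],V[0][1])));t=(b[:,:2]-b[:,:2].mean(0))@V[0];print(t.min(),t.max(),b[t.argmin()],b[t.argmax()])
    else: print('ang',np.degrees(np.arctan2(b[:,0].mean()-.0045,b[:,1].mean()-.002)))
E
```

```text
[[-0.94  -0.     0.34 ]
 [-0.34   0.001 -0.94 ]
 [-0.    -1.    -0.001]]
stopper [0.4239 0.088  0.148 ] lid [0.383 0.24  0.1  ]
side stopper [0.4311 0.0876 0.148 ]
[  9. 121.] 1155 [ 0.247 -0.787  0.103]
[166. 154.] 879 [ 0.428 -0.205  0.27 ]
[509. 126.] 97 [0.02  0.789 0.038]
[382. 173.] 84 [0.275 0.386 0.014]
[340. 182.] 441 [0.386 0.237 0.1  ]
[282. 180.] 156 [0.433 0.087 0.148]
[ 50. 217.] 1212 [ 0.639 -0.406  0.27 ]
[112. 187.] 82 [ 0.528 -0.318  0.169]
[128. 204.] 166 [ 0.547 -0.287  0.144]
[393. 219.] 269 [0.505 0.356 0.139]
[ 18. 279.] 2107 [ 0.739 -0.5    0.087]
[377. 267.] 285 [0.594 0.337 0.032]
[398. 251.] 96 [0.545 0.391 0.064]
[381. 253.] 87 [0.56  0.349 0.063]
[294. 273.] 667 [0.62  0.172 0.116]
bar 258 [0.0053 0.0159 0.0517]
[0.17804428 0.98402248] 10.255865307305315
-0.048289634731617244 0.05433874859238083 [-0.00687218 -0.03100081  0.05138075] [0.01327092 0.06964935 0.05176229]
mark 71 [0.0789 0.0542 0.0129]
ang 54.96175998677851
```

Emit:
{"fn": "servo_tool", "kwargs": {"rows": [[[0,0,0],[0,0,50],0],[[0,0,0],[0,0,100],0],[[0,0,0],[0,0,150],0],[[0,0,0],[0,0,190],0],[[0,0,0],[10,40,200],0]], "squeeze": 15}}

```text
time_s: 0.6
tcp_pos: [0.2223, -0.5513, 0.4269]
ee_rot: [-0.353, 2.026, -2.041]
wrist_force: [0.4, 0.6, -0.3]
gripper_width: 0.0919
```

Emit:
{"fn": "servo_tool", "kwargs": {"rows": [[[0,0,0],[208,635,0],0],[[0,0,0],[208,635,0],0],[[0,0,0],[208,635,0],0],[[0,0,0],[208,635,0],0],[[0,0,0],[208,635,0],0]]}}

```text
time_s: 1.1
tcp_pos: [0.3002, -0.3082, 0.4223]
ee_rot: [-0.355, 2.034, -2.033]
wrist_force: [1.2, 0.3, 0.6]
gripper_width: 0.0921
```

Emit:
{"fn": "servo_tool", "kwargs": {"rows": [[[0,0,0],[130,397,0],0],[[0,0,0],[130,397,0],0],[[0,0,0],[130,397,0],0],[[0,0,0],[130,397,0],0],[[0,0,0],[130,397,0],0]]}}

```text
time_s: 1.6
tcp_pos: [0.3779, -0.0706, 0.4226]
ee_rot: [-0.355, 2.033, -2.033]
wrist_force: [0.5, -0.0, -0.4]
gripper_width: 0.092
```

Emit:
{"fn": "servo_tool", "kwargs": {"rows": [[[0,0,0],[52,160,0],0],[[0,0,0],[52,160,0],0],[[0,0,0],[52,160,0],0],[[0,0,0],[52,160,0],0],[[0,0,0],[52,160,-30],0]]}}

```text
time_s: 2.1
tcp_pos: [0.4322, 0.0903, 0.3947]
ee_rot: [-0.354, 2.029, -2.028]
wrist_force: [0.5, -0.2, -1.8]
gripper_width: 0.0915
```

```bash
python3 - <<'E'
from h import *
s=sense();print(s['tcp_pos'].round(4))
p,d,X,W,K=snap('wrist','w1.png')
g=(p.max(2)<50)&(abs(X[...,2]-.148)<.008);q=X[g];print(g.sum(),np.nanmean(q,0).round(4),np.nanmin(q,0).round(3),np.nanmax(q,0).round(3))
Wi=np.linalg.inv(W);print(Wi.round(3))
E
```

```text
[0.4322 0.0903 0.3947]
1106 [0.454  0.1268 0.1457] [ 0.365 -0.297  0.14 ] [0.515 0.387 0.156]
[[ 0.343 -0.9   -0.27   0.508]
 [-0.939 -0.328 -0.099  0.119]
 [ 0.     0.287 -0.958  0.558]
 [ 0.     0.     0.     1.   ]]
```

```bash
python3 - <<'E'
from h import *
s=sense();print(s['tcp_pos'].round(4))
p,d,X,W,K=load('wrist')
g=(p.max(2)<60)&(X[...,2]>.142)&(X[...,2]<.155)&(np.hypot(X[...,0]-.43,X[...,1]-.0875)<.04);q=X[g];print(g.sum(),q.mean(0).round(4),q.min(0).round(4),q.max(0).round(4))
E
```

```text
[0.429  0.0886 0.3881]
519 [0.432  0.0885 0.1487] [0.4148 0.0716 0.1434] [0.4482 0.105  0.1512]
```

Emit:
{"fn": "servo_tool", "kwargs": {"rows": [[[0,0,0],[2,0,-50],0],[[0,0,0],[2,0,-100],0],[[0,0,0],[2,0,-150],0],[[0,0,0],[2,0,-190],0],[[0,0,0],[2,0,-220],0]]}}

```text
time_s: 2.65
tcp_pos: [0.4305, 0.0867, 0.1703]
ee_rot: [-0.359, 2.034, -2.035]
wrist_force: [0.9, 0.3, 0.8]
gripper_width: 0.092
```

Emit:
{"fn": "servo_tool", "kwargs": {"rows": [[[0,0,0],[0,0,-35],0],[[0,0,0],[0,0,-67],0],[[0,0,0],[0,0,-67],0.5],[[0,0,0],[0,0,-67],1],[[0,0,0],[0,0,-67],1]], "squeeze": 15}}

```text
time_s: 3.15
tcp_pos: [0.4332, 0.0875, 0.1072]
ee_rot: [-0.353, 2.032, -2.032]
wrist_force: [-0.0, -0.3, 0.4]
gripper_width: 0.0701
```

Emit:
{"fn": "servo_tool", "kwargs": {"rows": [[[0,0,0],[0,0,0],1],[[0,0,0],[0,0,0],1],[[0,0,0],[0,0,0],1],[[0,0,0],[0,0,0],1]]}}

```text
time_s: 3.55
tcp_pos: [0.4322, 0.0874, 0.106]
ee_rot: [-0.355, 2.033, -2.033]
wrist_force: [0.6, -0.6, -0.6]
gripper_width: 0.0383
```

Emit:
{"fn": "servo_tool", "kwargs": {"rows": [[[0,0,0],[0,0,0],1],[[0,0,0],[0,0,0],1],[[0,0,0],[0,0,20],1],[[0,0,0],[0,0,50],1],[[0,0,0],[20,-10,60],1]]}}

```text
time_s: 4.05
tcp_pos: [0.4507, 0.0777, 0.167]
ee_rot: [-0.358, 2.033, -2.032]
wrist_force: [-1.5, 0.1, -4.0]
gripper_width: 0.0342
```

Emit:
{"fn": "servo_tool", "kwargs": {"rows": [[[0,0,0],[35,-19,0],1],[[0,0,0],[75,-40,0],1],[[0,0,0],[115,-62,0],1],[[0,0,0],[155,-84,0],1],[[0,0,0],[180,-98,0],1]]}}

```text
time_s: 4.55
tcp_pos: [0.6341, -0.0224, 0.1646]
ee_rot: [-0.356, 2.033, -2.034]
wrist_force: [1.1, 0.6, -4.9]
gripper_width: 0.0346
```

```bash
python3 - <<'E'
from h import *
s=sense();print(s['tcp_pos'].round(4),s['gripper_width'],s['wrist_force'])
p=snap('side','s2.png')[0]
q=snap('scene')[0]
b=cv2.resize(np.hstack([p[130:290,150:310],np.clip(q[190:350,170:330]*1.6,0,255).astype(np.uint8)])[:,:,::-1],None,fx=2.4,fy=2.4,interpolation=2);cv2.imwrite('pics/s2c.png',b)
E
```

```text
[ 0.6341 -0.0224  0.1646] 0.03457883194690595 [ 1.08287111  0.64007233 -4.91597728]
```

View pics/s2c.png

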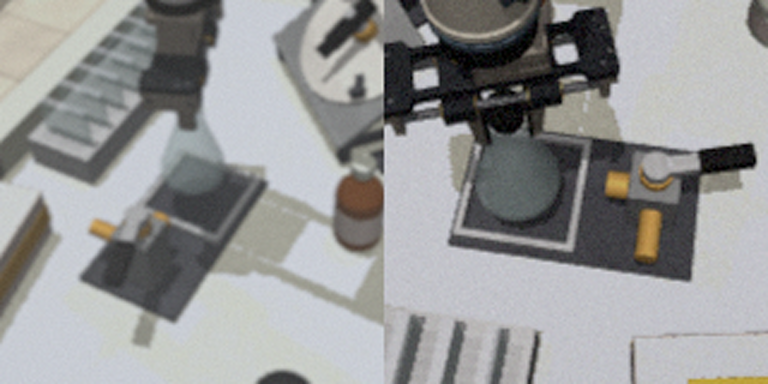

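The flask is held upright over the tray, so I'll lower it.

Emit:
{"fn": "servo_tool", "kwargs": {"rows": [[[0,0,0],[-2,2,-25],1],[[0,0,0],[-2,2,-40],1],[[0,0,0],[-2,2,-46],1],[[0,0,0],[-2,2,-50],1],[[0,0,0],[-2,2,-50],1]]}}

```text
time_s: 5.15
tcp_pos: [0.6301, -0.0184, 0.1156]
ee_rot: [-0.356, 2.033, -2.033]
wrist_force: [-0.5, -0.4, -3.6]
gripper_width: 0.0346
```

Emit:
{"fn": "servo_tool", "kwargs": {"rows": [[[0,0,0],[0,0,-2],1],[[0,0,0],[0,0,-2],1]]}}

```text
time_s: 5.35
tcp_pos: [0.6312, -0.0185, 0.1148]
ee_rot: [-0.353, 2.031, -2.032]
wrist_force: [1.0, 1.0, 2.0]
gripper_width: 0.0344
```

Contact. Release it and retreat upwards.

Emit:
{"fn": "servo_tool", "kwargs": {"rows": [[[0,0,0],[0,0,0],0.3],[[0,0,0],[0,0,0],0],[[0,0,0],[0,0,0],0],[[0,0,0],[0,0,0],0],[[0,0,0],[0,0,0],0]]}}

```text
time_s: 5.85
tcp_pos: [0.63, -0.0186, 0.1135]
ee_rot: [-0.356, 2.033, -2.033]
wrist_force: [0.5, 0.5, -0.5]
gripper_width: 0.0718
```

Emit:
{"fn": "servo_tool", "kwargs": {"rows": [[[0,0,0],[0,0,0],0],[[0,0,0],[0,0,20],0],[[0,0,0],[0,0,60],0],[[0,0,0],[0,0,100],0],[[0,0,0],[0,20,140],1]]}}

```text
time_s: 6.35
tcp_pos: [0.6298, -0.0, 0.255]
ee_rot: [-0.355, 2.034, -2.035]
wrist_force: [0.2, -0.3, -0.1]
gripper_width: 0.0862
```

Emit:
{"fn": "servo_tool", "kwargs": {"rows": [[[0,0,0],[12,48,0],1],[[0,0,0],[24,96,0],1],[[0,0,0],[35,144,0],1],[[0,0,0],[42,180,0],1],[[0,0,0],[42,187,0],1]]}}

```text
time_s: 6.85
tcp_pos: [0.6723, 0.1924, 0.2532]
ee_rot: [-0.359, 2.032, -2.03]
wrist_force: [-0.1, -0.2, 0.9]
gripper_width: 0.0459
```

Emit:
{"fn": "servo_tool", "kwargs": {"rows": [[[0,0,0],[0,0,0],1],[[0,0,0],[0,0,-40],1],[[0,0,0],[0,0,-80],1],[[0,0,0],[0,0,-120],1],[[0,0,0],[0,0,-150],1]]}}

```text
time_s: 7.35
tcp_pos: [0.6708, 0.1859, 0.1013]
ee_rot: [-0.357, 2.034, -2.035]
wrist_force: [0.4, 0.1, -0.2]
gripper_width: 0.0059
```

Emit:
{"fn": "servo_tool", "kwargs": {"rows": [[[0,0,0],[0,0,0],1]]}}

```text
time_s: 7.45
tcp_pos: [0.6688, 0.1856, 0.0991]
ee_rot: [-0.364, 2.036, -2.038]
wrist_force: [-0.0, -1.3, 0.5]
gripper_width: 0.0005
```

Emit:
{"fn": "servo_tool", "kwargs": {"rows": [[[0,0,0],[-20,0,3],1],[[0,0,0],[-35,0,3],1],[[0,0,0],[-54,-1,3],1],[[0,0,0],[-68,-7,3],1],[[0,0,0],[-80,-13,3],1]]}}

```text
time_s: 7.95
tcp_pos: [0.5931, 0.1746, 0.1093]
ee_rot: [-0.351, 2.032, -2.031]
wrist_force: [2.1, 0.8, -1.0]
gripper_width: 0.0005
```

Emit:
{"fn": "servo_tool", "kwargs": {"rows": [[[0,0,0],[-9,-7,0],1],[[0,0,0],[-16,-15,0],1],[[0,0,0],[-21,-23,0],1],[[0,0,0],[-25,-30,0],1],[[0,0,0],[-25,-33,0],1]]}}

```text
time_s: 8.45
tcp_pos: [0.5664, 0.1414, 0.1066]
ee_rot: [-0.356, 2.034, -2.034]
wrist_force: [-1.3, 0.6, 0.7]
gripper_width: 0.0005
```

```bash
cat > bl.py <<'E'
from h import *
import sys
s=sense();print(s['time_s'],s['tcp_pos'].round(4),s['wrist_force'].round(1))
p,d,X,W,K=snap('side');q,_,Y,_,_=snap('scene')
for n,P,Z in(('side',p,X),('scene',q,Y)):
    g=(P.max(2)<55)&(Z[...,2]>.105)&(Z[...,2]<.126)&(np.hypot(Z[...,0]-.631,Z[...,1]-.113)<.105)&(np.hypot(Z[...,0]-.631,Z[...,1]-.113)>.035)
    a=Z[g];print(n,len(a),a.mean(0).round(3) if len(a) else 0)
b=cv2.resize(np.hstack([p[130:290,110:310],np.clip(q[190:350,170:370]*1.6,0,255).astype(np.uint8)])[:,:,::-1],None,fx=2,fy=2,interpolation=2);cv2.imwrite('pics/'+sys.argv[1],b)
E
python3 bl.py b1.png
```

```text
8.45 [0.5664 0.1414 0.1066] [-1.3  0.6  0.7]
side 58 [0.549 0.121 0.116]
scene 154 [0.576 0.122 0.117]
```

View pics/b1.png

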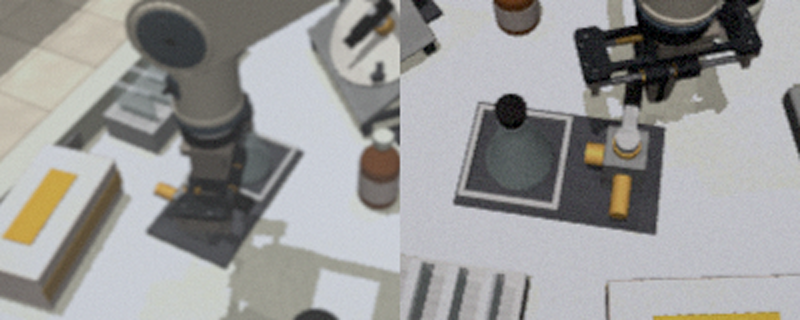

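The flask stands centred. The lever is still about 9° short of its stop, so I'll push on until the force rises.

Emit:
{"fn": "servo_tool", "kwargs": {"rows": [[[0,0,0],[-1,-5,-3],1],[[0,0,0],[-1,-9,-3],1],[[0,0,0],[-1,-12,-3],1],[[0,0,0],[-1,-14,-3],1],[[0,0,0],[-1,-14,-3],1]]}}

```text
time_s: 9.05
tcp_pos: [0.5672, 0.1379, 0.1051]
ee_rot: [-0.346, 2.048, -2.018]
wrist_force: [-6.9, 50.8, 7.9]
gripper_width: 0.0006
```

That is the stop: 50 N, no more motion. Back off.

Emit:
{"fn": "servo_tool", "kwargs": {"rows": [[[0,0,0],[1,20,3],1],[[0,0,0],[1,40,3],1],[[0,0,0],[1,40,50],1],[[0,0,0],[1,40,100],1],[[0,0,0],[1,40,150],1]]}}

```text
time_s: 9.55
tcp_pos: [0.5665, 0.1684, 0.2545]
ee_rot: [-0.359, 2.033, -2.034]
wrist_force: [0.6, 0.6, 0.3]
gripper_width: 0.0007
```

Emit:
{"fn": "servo_tool", "kwargs": {"rows": [[[0,0,0],[0,0,50],0.4],[[0,0,0],[0,0,100],0.4],[[0,0,0],[0,0,150],0.4],[[0,0,0],[0,0,190],0.4],[[0,0,0],[0,0,190],0.4]]}}

```text
time_s: 10.05
tcp_pos: [0.569, 0.1688, 0.4498]
ee_rot: [-0.346, 2.03, -2.028]
wrist_force: [0.3, -0.1, 0.3]
gripper_width: 0.0385
```

```bash
python3 bl.py b2.png; python3 - <<'E'
from h import *
# regulator plan
z=np.load('panel.npz');c0,nn,ex,ey=[z[k] for k in('c0','n','ex','ey')]
C=c0-.003*ey-.001*ex
s=sense();R0=R.from_rotvec(s['ee_rot'])
def pose(th,r,h,jaw):  # th nose angle deg from downhill ccw; jaw angle
    t=np.radians(th);u=-np.cos(t)*ex-np.sin(t)*ey
    j=np.radians(jaw);uj=-np.cos(j)*ex-np.sin(j)*ey
    y=-nn;zz=np.cross(nn,uj)
    best=None
    for sg in(1,-1):
        M=np.c_[np.cross(y,sg*zz),y,sg*zz];rv=(R.from_matrix(M)*R0.inv()).as_rotvec()
        if best is None or np.linalg.norm(rv)<np.linalg.norm(best):best=rv
    return C+r*u+h*nn,best
for a in[(10,.055,.18,32),(10,.055,.042,32),(20,.055,.042,32),(32,.055,.042,32),(45,.055,.042,32),(55,.055,.042,32)]:
    P,rv=pose(*a);print(a,P.round(3),rv.round(3),((P-s['tcp_pos'])*1000).round(0))
for j in (0,15,32):print(j,pose(10,.055,.18,j)[1].round(3),s['joint_positions'].round(2))
E
```

```text
10.05 [0.569  0.1688 0.4498] [ 0.3 -0.1  0.3]
side 14 [0.563 0.122 0.112]
scene 161 [0.568 0.113 0.117]
(10, 0.055, 0.18, 32) [ 0.613 -0.208  0.228] [-0.19   0.61   0.992] [  46. -377. -216.]
(10, 0.055, 0.042, 32) [ 0.559 -0.266  0.115] [-0.19   0.61   0.992] [  -9. -434. -329.]
(20, 0.055, 0.042, 32) [ 0.551 -0.261  0.116] [-0.19   0.61   0.992] [ -17. -429. -327.]
(32, 0.055, 0.042, 32) [ 0.54  -0.257  0.119] [-0.19   0.61   0.992] [ -27. -425. -324.]
(45, 0.055, 0.042, 32) [ 0.529 -0.255  0.124] [-0.19   0.61   0.992] [ -38. -423. -320.]
(55, 0.055, 0.042, 32) [ 0.52  -0.255  0.128] [-0.19   0.61   0.992] [ -47. -423. -316.]
0 [-0.338  0.516  0.452] [ 0.29  0.17  1.4  -0.    1.57  1.51]
15 [-0.272  0.563  0.705] [ 0.29  0.17  1.4  -0.    1.57  1.51]
32 [-0.19   0.61   0.992] [ 0.29  0.17  1.4  -0.    1.57  1.51]
```

Bleed lever now lies along -x, at its stop. Now move to hover over the regulator's nose, leaning along its axis.

Emit:
{"fn": "servo_tool", "kwargs": {"rows": [[[-0.04,0.084,0.106],[12,-44,-10],0.5],[[-0.08,0.168,0.212],[24,-88,-20],0.5],[[-0.12,0.252,0.318],[36,-132,-30],0.5],[[-0.16,0.336,0.424],[48,-176,-40],0.5],[[-0.2,0.42,0.53],[60,-220,-50],0.5]]}}

```text
time_s: 10.65
tcp_pos: [0.6269, -0.0537, 0.3907]
ee_rot: [-1.313, 1.671, -1.918]
wrist_force: [0.6, 0.5, 0.0]
gripper_width: 0.0459
```

Emit:
{"fn": "servo_tool", "kwargs": {"rows": [[[-0.036,0.072,0.09],[12,-40,-25],0.5],[[-0.072,0.143,0.175],[24,-80,-50],0.5],[[-0.072,0.143,0.175],[31,-107,-74],0.5],[[-0.072,0.143,0.175],[31,-107,-74],0.5]]}}

```text
time_s: 11.05
tcp_pos: [0.6561, -0.1614, 0.3122]
ee_rot: [-1.602, 1.514, -1.836]
wrist_force: [-0.8, 0.8, 0.6]
gripper_width: 0.046
```

```bash
cat > rg.py <<'E'
from h import *
import sys
z=np.load('panel.npz');c0,nn,ex,ey=[z[k] for k in('c0','n','ex','ey')]
C=c0-.003*ey-.001*ex
s=sense();R0=R.from_rotvec(s['ee_rot'])
q=s['tcp_pos']-C;r,dn,h=-q@ey,-q@ex,q@nn
print('t',s['time_s'],'tcp',s['tcp_pos'].round(4),'right/down/h',np.round([r,dn,h],4),'joints',s['joint_positions'].round(2),'F',s['wrist_force'].round(1),'w',round(s['gripper_width'],4))
Y=R0.as_matrix();print('align y.-n',(Y[:,1]@-nn).round(4),'jawdeg',np.degrees(np.arctan2(Y[:,2]@ex,-Y[:,2]@ey)).round(1))
def mv(th,rr,h): 
    t=np.radians(th);return ((C+rr*(-np.cos(t)*ex-np.sin(t)*ey)+h*nn-s['tcp_pos'])*1000).round(0)
for th in map(float,sys.argv[2:]): print(th,mv(th,.055,.044),'h.10',mv(th,.055,.10))
uj=np.radians(15);uj=-np.cos(uj)*ex-np.sin(uj)*ey
best=min([(R.from_matrix(np.c_[np.cross(-nn,sg*np.cross(nn,uj)),-nn,sg*np.cross(nn,uj)])*R0.inv()).as_rotvec() for sg in(1,-1)],key=np.linalg.norm);print('rot to jaw15',best.round(3))
for n in ('scene','wrist'):
    p,d,X,W,K=snap(n)
    q=X.reshape(-1,3)-C;a=np.c_[-q@ey,-q@ex,q@nn];dk=p.reshape(-1,3).max(1)<(60 if n=='scene' else 75)
    rho=np.hypot(a[:,0],a[:,1])
    k=dk&(a[:,2]>.046)&(a[:,2]<.060)&(rho<.075);b=a[k][:,:2]
    if len(b)>20:
        m=b.mean(0);V=np.linalg.svd(b-m,full_matrices=False)[2][0];V*=np.sign(V[1]) if abs(V[1])>.2 else np.sign(V[0])
        print(n,'bar',len(b),m.round(4),'ang',np.degrees(np.arctan2(V[0],V[1])).round(1))
    k=dk&(a[:,2]>.009)&(a[:,2]<.021)&(rho>.065)&(rho<.112);b=np.median(a[k],0)
    print(n,'mark',k.sum(),b.round(4),'ang',np.degrees(np.arctan2(b[0],b[1])).round(1))
    if n==(sys.argv[1].split('_')[0]): cv2.imwrite('pics/'+sys.argv[1]+'.png',np.clip(cv2.resize(p[:,:,::-1],None,fx=1.4,fy=1.4).astype(float)*1.5,0,255).astype(np.uint8))
E
python3 rg.py wrist_1 10
```

```text
t 11.05 tcp [ 0.6561 -0.1614  0.3122] right/down/h [0.0104 0.0579 0.2853] joints [-0.02  0.61  1.17 -0.45  1.79  0.47] F [-0.8  0.8  0.6] w 0.046
align y.-n 0.9999 jawdeg -164.9
10.0 [ -96. -103. -196.] h.10 [ -74.  -80. -150.]
rot to jaw15 [ 0.001 -0.013  0.003]
scene mark 0 [nan nan nan] ang nan
wrist bar 704 [0.0054 0.0207] ang 10.2
wrist mark 207 [0.0787 0.0541 0.0157] ang 55.5
  return _methods._mean(a, axis=axis, dtype=dtype,
  ret = um.true_divide(
```

View pics/wrist_1.png

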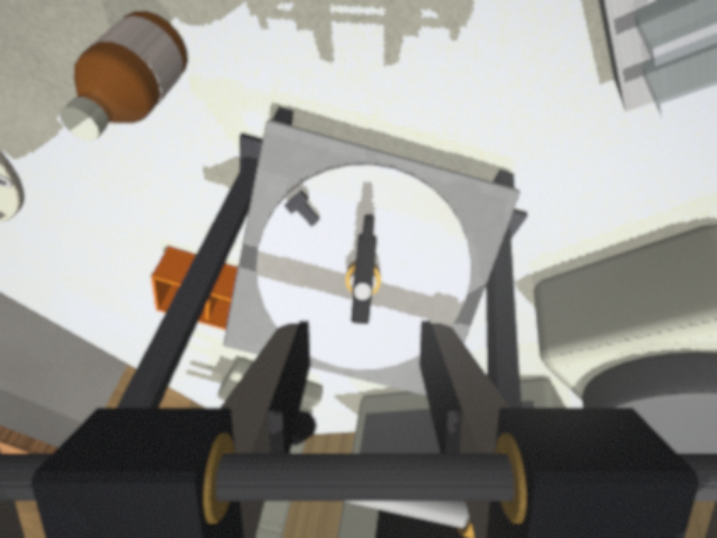

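The wrist picture shows the handle (365,260) between the jaws and the marker (303,207) clear. The nose is at 10.2° and the marker at 55.5°, so I'll descend astride the nose.

Emit:
{"fn": "servo_tool", "kwargs": {"rows": [[[0,0,0],[-18,-20,-37],0.5],[[0,0,0],[-36,-39,-74],0.5],[[0,0,0],[-54,-58,-110],0.5],[[0,0,0],[-68,-73,-139],0.5],[[0,0,0],[-78,-84,-159],0.5]]}}

```text
time_s: 11.65
tcp_pos: [0.5786, -0.2421, 0.1598]
ee_rot: [-1.591, 1.507, -1.839]
wrist_force: [0.2, -0.9, -0.2]
gripper_width: 0.0458
```

```bash
python3 rg.py x 10 20 32 45 55.5 2>/dev/null
```

```text
t 11.65 tcp [ 0.5786 -0.2421  0.1598] right/down/h [0.0113 0.0537 0.0964] joints [-0.13  0.63  1.49 -0.49  1.43  0.53] F [ 0.2 -0.9 -0.2] w 0.0458
align y.-n 1.0 jawdeg -165.0
10.0 [-19. -23. -43.] h.10 [3. 1. 3.]
20.0 [-27. -18. -42.] h.10 [-5.  5.  4.]
32.0 [-38. -14. -39.] h.10 [-15.  10.   7.]
45.0 [-49. -12. -34.] h.10 [-27.  12.  11.]
55.5 [-58. -12. -30.] h.10 [-36.  11.  16.]
rot to jaw15 [ 0.    -0.003  0.001]
scene mark 0 [nan nan nan] ang nan
wrist bar 2266 [0.006  0.0246] ang 9.9
wrist mark 725 [0.0781 0.054  0.0155] ang 55.3
```

Emit:
{"fn": "servo_tool", "kwargs": {"rows": [[[0,0,0],[-10,-11,-21],0.5],[[0,0,0],[-19,-23,-43],0.5],[[0,0,0],[-19,-23,-43],0.5],[[0,0,0],[-23,-20,-42],0.5],[[0,0,0],[-27,-18,-42],0.5]]}}

```text
time_s: 12.25
tcp_pos: [0.5546, -0.2597, 0.1206]
ee_rot: [-1.587, 1.505, -1.842]
wrist_force: [0.4, -0.4, 0.0]
gripper_width: 0.0457
```

Emit:
{"fn": "servo_tool", "kwargs": {"rows": [[[0,0,0],[-6,2,2],0.5],[[0,0,0],[-11,4,3],0.5],[[0,0,0],[-16,5,5],0.5],[[0,0,0],[-22,6,8],0.5],[[0,0,0],[-22,6,8],0.5]]}}

```text
time_s: 12.75
tcp_pos: [0.5306, -0.2543, 0.1271]
ee_rot: [-1.59, 1.507, -1.84]
wrist_force: [1.9, 0.0, -0.7]
gripper_width: 0.0459
```

```bash
python3 rg.py wrist_2 45 55 60 65 70 75 2>/dev/null
```

```text
t 12.75 tcp [ 0.5306 -0.2543  0.1271] right/down/h [0.0379 0.0381 0.0455] joints [-0.16  0.6   1.62 -0.51  1.33  0.57] F [ 1.9  0.  -0.7] w 0.0459
align y.-n 1.0 jawdeg -165.0
45.0 [-1.  1. -2.] h.10 [21. 24. 44.]
55.0 [-10.   0.   2.] h.10 [13. 24. 48.]
60.0 [-14.  -0.   5.] h.10 [ 8. 23. 51.]
65.0 [-18.  -1.   7.] h.10 [ 4. 22. 53.]
70.0 [-21.  -3.  10.] h.10 [ 1. 21. 56.]
75.0 [-25.  -4.  12.] h.10 [-3. 19. 58.]
rot to jaw15 [ 0.001 -0.002  0.002]
scene mark 0 [nan nan nan] ang nan
wrist bar 3616 [0.0191 0.0276] ang 33.2
wrist mark 1092 [0.0788 0.0544 0.0157] ang 55.4
```

Emit:
{"fn": "servo_tool", "kwargs": {"rows": [[[0,0,0],[-5,1,1],0.5],[[0,0,0],[-10,0,3],0.5],[[0,0,0],[-14,0,5],0.5],[[0,0,0],[-17,-1,7],0.5],[[0,0,0],[-17,-1,7],0.5]]}}

```text
time_s: 13.35
tcp_pos: [0.5133, -0.255, 0.1332]
ee_rot: [-1.59, 1.509, -1.839]
wrist_force: [1.5, 4.0, -2.7]
gripper_width: 0.0464
```

```bash
python3 rg.py wrist_3 60 65 70 75 2>/dev/null
```

```text
t 13.35 tcp [ 0.5133 -0.255   0.1332] right/down/h [0.05   0.0245 0.0435] joints [-0.17  0.57  1.66 -0.51  1.32  0.57] F [ 1.5  4.  -2.7] w 0.0464
align y.-n 1.0 jawdeg -165.0
60.0 [ 4.  0. -1.] h.10 [26. 24. 45.]
65.0 [-0. -1.  1.] h.10 [22. 23. 47.]
70.0 [-4. -2.  4.] h.10 [18. 21. 50.]
75.0 [-8. -4.  6.] h.10 [14. 20. 52.]
rot to jaw15 [-0.    -0.003  0.002]
scene bar 32 [-0.0226 -0.0028] ang 62.3
scene mark 0 [nan nan nan] ang nan
wrist bar 2766 [0.0389 0.0208] ang 76.3
wrist mark 1029 [0.0806 0.0549 0.0162] ang 55.7
```

View pics/wrist_3.png

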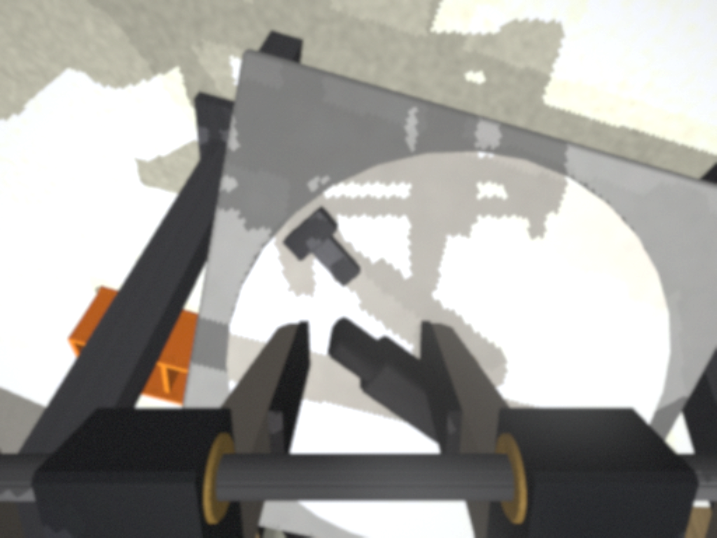

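The nose (343,330) seems close to, but a bit short of, the marker line (305,230)-(350,275), and fingers contaminate the mask. I'll lift along the axis for a clean measurement.

Emit:
{"fn": "servo_tool", "kwargs": {"rows": [[[0,0,0],[0,0,0],0.5],[[0,0,0],[18,20,38],0.5],[[0,0,0],[36,40,76],0.5],[[0,0,0],[48,52,102],0.5],[[0,0,0],[48,52,102],0.5]]}}

```text
time_s: 13.95
tcp_pos: [0.5649, -0.2031, 0.2394]
ee_rot: [-1.585, 1.502, -1.845]
wrist_force: [0.1, -0.5, -0.7]
gripper_width: 0.0457
```

```bash
python3 rg.py wrist_4 60 65 70 75 2>/dev/null
```

```text
t 13.95 tcp [ 0.5649 -0.2031  0.2394] right/down/h [0.0481 0.0235 0.1724] joints [-0.08  0.52  1.49 -0.47  1.55  0.52] F [ 0.1 -0.5 -0.7] w 0.0457
align y.-n 1.0 jawdeg -165.2
60.0 [ -48.  -51. -108.] h.10 [-26. -28. -62.]
65.0 [ -52.  -52. -105.] h.10 [-30. -29. -59.]
70.0 [ -56.  -54. -103.] h.10 [-34. -30. -57.]
75.0 [ -59.  -56. -100.] h.10 [-37. -32. -54.]
rot to jaw15 [0.003 0.004 0.   ]
scene bar 40 [-0.0183 -0.0092] ang 44.5
scene mark 22 [0.0801 0.0617 0.0144] ang 52.4
wrist bar 1306 [0.0242 0.0113] ang 72.6
wrist mark 434 [0.0785 0.0534 0.0154] ang 55.8
```

```bash
cat > rc.py <<'E'
from h import *
z=np.load('panel.npz');c0,nn,ex,ey=[z[k] for k in('c0','n','ex','ey')];C=c0-.003*ey-.001*ex
p,d,X,W,K=load('wrist')
q=X-C;a=np.stack([-q@ey,-q@ex,q@nn],-1);rho=np.hypot(a[...,0],a[...,1])
m=((p.max(2)<75)&(a[...,2]>.044)&(a[...,2]<.062)&(rho<.085)).astype(np.uint8)
n,l,st,c=cv2.connectedComponentsWithStats(m)
for i in range(1,n):
    if st[i,4]>80:
        b=a[l==i];t=b[:,:2];mm=t.mean(0);V=np.linalg.svd(t-mm,full_matrices=False)[2];e=(t-mm)@V.T
        print(c[i].round(),st[i,4],b.mean(0).round(4),'ang',np.degrees(np.arctan2(V[0][0],V[0][1])).round(1),'len/wid',np.ptp(e,0).round(3))
N=480;g=(np.arange(N)-N/2)*.0005;A,B=np.meshgrid(g,g);o=[]
for h in(.053,.015):
    G=C+nn*h-A[...,None]*ey-B[...,None]*ex
    Q=G@W[:3,:3].T+W[:3,3];u=Q[...,0]/Q[...,2]*K[0]+K[2];v=Q[...,1]/Q[...,2]*K[1]+K[3]
    o.append(cv2.remap(p,u.astype(np.float32),v.astype(np.float32),cv2.INTER_CUBIC)[:,:,::-1])
o=np.hstack(o)[:, :]
cv2.imwrite('pics/rc.png',cv2.resize(o,None,fx=.83,fy=.83))
E
python3 rc.py
```

```text
[284. 209.] 1355 [0.0242 0.0115 0.0526] ang -107.4 len/wid [0.102 0.019]
```

View pics/rc.png

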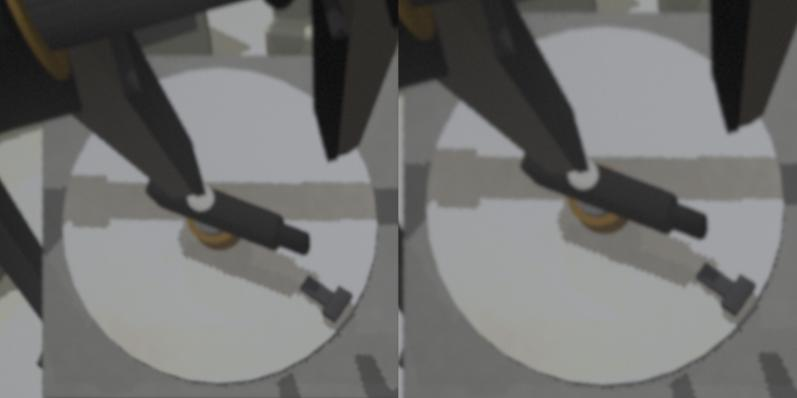

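The bar is cleanly measured at 72.6°, about 17° past the marker. I'll turn the jaws to 55.5°, go down wide open on the marker's line and close on the nose to centre it.

Emit:
{"fn": "servo_tool", "kwargs": {"rows": [[[0.056,0.059,0.116],[2,0,-1],0],[[0.112,0.118,0.232],[4,-1,-2],0],[[0.167,0.177,0.348],[6,-1,-2],0],[[0.223,0.236,0.463],[8,-2,-3],0],[[0.279,0.295,0.579],[8,-2,-3],0]]}}

```text
time_s: 14.55
tcp_pos: [0.5684, -0.2066, 0.2308]
ee_rot: [-1.95, 1.163, -1.066]
wrist_force: [-0.2, 0.3, -0.1]
gripper_width: 0.0838
```

Emit:
{"fn": "servo_tool", "kwargs": {"rows": [[[0,0,0],[0,0,0],0],[[0,0,0],[0,0,0],0]]}}

```text
time_s: 14.75
tcp_pos: [0.569, -0.2062, 0.2316]
ee_rot: [-1.946, 1.167, -1.078]
wrist_force: [0.3, -0.3, 0.5]
gripper_width: 0.0916
```

```bash
sed -i 's/mv(th,.055,.044)/mv(th,.052,.042)/;s/uj=np.radians(15)/uj=np.radians(55.5)/' rg.py; python3 rg.py x 55.5 2>/dev/null
```

```text
t 14.75 tcp [ 0.569  -0.2062  0.2316] right/down/h [0.043  0.0285 0.1663] joints [-0.09  0.53  1.48 -0.47  1.55 -0.18] F [ 0.3 -0.3  0.5] w 0.0916
align y.-n 1.0 jawdeg -124.7
55.5 [ -48.  -51. -102.] h.10 [-26. -24. -56.]
rot to jaw15 [ 0.004 -0.003  0.005]
scene bar 96 [-0.0155 -0.0026] ang 58.9
scene mark 0 [nan nan nan] ang nan
wrist bar 1505 [0.0199 0.0081] ang 69.3
wrist mark 412 [0.0799 0.0533 0.0159] ang 56.3
```

Emit:
{"fn": "servo_tool", "kwargs": {"rows": [[[0,0,0],[-16,-17,-34],0],[[0,0,0],[-32,-34,-68],0],[[0,0,0],[-42,-45,-90],0],[[0,0,0],[-48,-51,-102],0],[[0,0,0],[-48,-51,-102],0]], "squeeze": 10}}

```text
time_s: 15.35
tcp_pos: [0.5205, -0.257, 0.1294]
ee_rot: [-1.947, 1.166, -1.074]
wrist_force: [-0.1, -0.0, 0.8]
gripper_width: 0.092
```

Emit:
{"fn": "servo_tool", "kwargs": {"rows": [[[0,0,0],[0,0,0],0.3],[[0,0,0],[0,0,0],0.5],[[0,0,0],[0,0,0],0.7],[[0,0,0],[0,0,0],1],[[0,0,0],[0,0,0],1]]}}

```text
time_s: 15.85
tcp_pos: [0.5224, -0.2565, 0.131]
ee_rot: [-1.945, 1.162, -1.075]
wrist_force: [0.1, -0.9, -0.3]
gripper_width: 0.0541
```

Emit:
{"fn": "servo_tool", "kwargs": {"rows": [[[0,0,0],[0,0,0],1],[[0,0,0],[0,0,0],1],[[0,0,0],[0,0,0],1],[[0,0,0],[0,0,0],1],[[0,0,0],[0,0,0],1]]}}

```text
time_s: 16.35
tcp_pos: [0.5215, -0.2565, 0.1304]
ee_rot: [-1.946, 1.164, -1.074]
wrist_force: [-3.2, 1.9, 0.1]
gripper_width: 0.0182
```

Gripped on the 18 mm bar, so it should be aligned with the jaws. Release, lift and check.

Emit:
{"fn": "servo_tool", "kwargs": {"rows": [[[0,0,0],[0,0,0],1],[[0,0,0],[0,0,0],0.3],[[0,0,0],[0,0,0],0.3],[[0,0,0],[0,0,0],0.3],[[0,0,0],[0,0,0],0.3]]}}

```text
time_s: 16.85
tcp_pos: [0.5224, -0.2567, 0.1307]
ee_rot: [-1.945, 1.162, -1.075]
wrist_force: [0.5, -0.7, 0.0]
gripper_width: 0.0473
```

Emit:
{"fn": "servo_tool", "kwargs": {"rows": [[[0,0,0],[0,0,0],0.3],[[0,0,0],[16,17,34],0.3],[[0,0,0],[32,34,68],0.3],[[0,0,0],[48,51,102],0.3],[[0,0,0],[48,51,102],0.3]]}}

```text
time_s: 17.35
tcp_pos: [0.574, -0.2043, 0.2371]
ee_rot: [-1.941, 1.156, -1.081]
wrist_force: [0.2, 0.2, 0.5]
gripper_width: 0.0644
```

```bash
python3 rg.py x 55.5 2>/dev/null; python3 rc.py
```

```text
t 17.35 tcp [ 0.574  -0.2043  0.2371] right/down/h [0.0406 0.0293 0.1736] joints [-0.08  0.53  1.47 -0.47  1.55 -0.19] F [0.2 0.2 0.5] w 0.0644
align y.-n 1.0 jawdeg -124.7
55.5 [ -53.  -53. -108.] h.10 [-31. -26. -61.]
rot to jaw15 [ 0.003  0.006 -0.001]
scene bar 114 [-0.0106 -0.0039] ang 50.0
scene mark 1 [0.0766 0.0666 0.0113] ang 49.0
wrist bar 1378 [0.0181 0.0117] ang 55.5
wrist mark 393 [0.0806 0.0538 0.0159] ang 56.3
[260. 206.] 1028 [0.0302 0.0201 0.0532] ang -124.1 len/wid [0.066 0.017]
[260. 260.] 361 [-0.0154 -0.0115  0.0535] ang -123.7 len/wid [0.026 0.016]
```

View pics/rc.png

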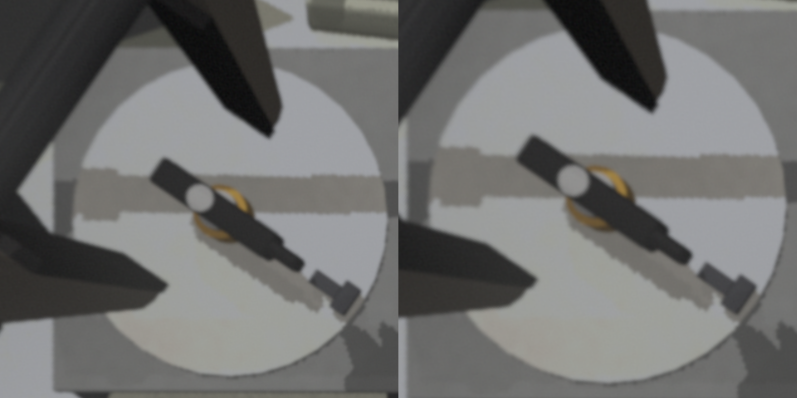

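The rectified wrist view shows the nose pointing straight at the marker: bar 55.5–56°, marker about 55.5–56°. Now the isolator.

```bash
python3 - <<'E'
from h import *
s=sense();R0=R.from_rotvec(s['ee_rot'])
a=np.radians(11)  # box yaw
z=np.array([np.sin(a),-np.cos(a),0]);y=np.array([0,0,-1.])
for sg in(1,-1):
    M=R.from_matrix(np.c_[np.cross(y,sg*z),y,sg*z]);rv=(M*R0.inv()).as_rotvec();print(sg,rv.round(3),np.linalg.norm(rv).round(2),(rv/5).round(3))
print(((np.array([.446,.350,.30])-s['tcp_pos'])*1000).round())
E
```

```text
1 [ 0.014 -0.68  -1.536] 1.68 [ 0.003 -0.136 -0.307]
-1 [0.676 0.014 1.498] 1.64 [0.135 0.003 0.3  ]
[-125.  555.   67.]
```

Emit:
{"fn": "servo_tool", "kwargs": {"rows": [[[0,0,0],[18,20,38],1],[[0,0,0],[34,38,76],1],[[0,0,0],[45,60,115],1],[[0.058,0.001,0.128],[45,100,140],1],[[0.115,0.002,0.256],[45,145,150],1]]}}

```text
time_s: 17.95
tcp_pos: [0.6154, -0.0607, 0.3832]
ee_rot: [-1.942, 0.921, -0.851]
wrist_force: [0.3, 0.6, -0.1]
gripper_width: 0.0265
```

Emit:
{"fn": "servo_tool", "kwargs": {"rows": [[[0.058,0.001,0.128],[-15,45,0],1],[[0.116,0.002,0.256],[-30,90,0],1],[[0.174,0.003,0.384],[-45,135,0],1],[[0.231,0.004,0.512],[-60,180,0],1],[[0.289,0.005,0.64],[-75,225,0],1]]}}

```text
time_s: 18.45
tcp_pos: [0.5385, 0.1653, 0.381]
ee_rot: [-1.815, 0.349, -0.314]
wrist_force: [0.1, 0.2, -0.3]
gripper_width: 0.0006
```

```bash
cat > is.py <<'E'
from h import *
s=sense();R0=R.from_rotvec(s['ee_rot'])
a=np.radians(11);z=-np.array([np.sin(a),-np.cos(a),0]);y=np.array([0,0,-1.])
rv=(R.from_matrix(np.c_[np.cross(y,z),y,z])*R0.inv()).as_rotvec();print(rv.round(3),s['tcp_pos'].round(3),s['joint_positions'].round(2),s['time_s'])
print(((np.array([.446,.350,.30])-s['tcp_pos'])*1000).round())
E
python3 is.py
```

```text
[0.272 0.004 0.598] [0.539 0.165 0.381] [ 0.42  0.25  1.46 -0.2   1.61 -0.73] 18.45
[-93. 185. -81.]
```

Emit:
{"fn": "servo_tool", "kwargs": {"rows": [[[0.055,0.001,0.12],[-20,40,-10],1],[[0.109,0.002,0.239],[-40,80,-25],1],[[0.163,0.003,0.359],[-60,120,-40],1],[[0.218,0.003,0.478],[-80,155,-60],1],[[0.272,0.004,0.598],[-93,185,-81],1]]}}

```text
time_s: 18.95
tcp_pos: [0.4452, 0.35, 0.2997]
ee_rot: [-1.565, -0.15, 0.15]
wrist_force: [0.4, 0.2, -0.4]
gripper_width: 0.0004
```

Emit:
{"fn": "servo_tool", "kwargs": {"rows": [[[0,0,0],[0,0,0],1]]}}

```text
time_s: 19.05
tcp_pos: [0.4439, 0.3493, 0.2974]
ee_rot: [-1.568, -0.147, 0.154]
wrist_force: [-0.7, 0.2, -0.3]
gripper_width: 0.0004
```

```bash
python3 is.py; python3 - <<'E'
from h import *
for n in('wrist','side'):
    p,d,X,W,K=snap(n)
    g=(p.max(2)<75)&(X[...,2]>.128)&(X[...,2]<.155)&(np.hypot(X[...,0]-.504,X[...,1]-.361)<.05);q=X[g];print(n,g.sum(),q.mean(0).round(4) if g.any() else '')
    if g.any():
        for a in(0,1):print(np.percentile(q[:,a],[2,98]).round(3))
E
```

```text
[ 0.003 -0.004  0.001] [0.444 0.349 0.297] [ 0.66  0.2   1.67  0.    1.28 -1.1 ] 19.05
[2. 1. 3.]
wrist 638 [0.4944 0.3576 0.1362]
[0.484 0.511]
[0.33  0.387]
side 231 [0.4977 0.3664 0.1371]
[0.485 0.511]
[0.341 0.389]
```

Emit:
{"fn": "servo_tool", "kwargs": {"rows": [[[0,0,0],[0,3,-45],1],[[0,0,0],[0,6,-90],1],[[0,0,0],[0,8,-130],1],[[0,0,0],[0,8,-160],1],[[0,0,0],[0,8,-176],1]]}}

```text
time_s: 19.65
tcp_pos: [0.447, 0.3553, 0.123]
ee_rot: [-1.57, -0.143, 0.145]
wrist_force: [-0.2, 0.3, -1.0]
gripper_width: 0.0003
```

Emit:
{"fn": "servo_tool", "kwargs": {"rows": [[[0,0,0],[15,3,0],1],[[0,0,0],[30,6,0],1],[[0,0,0],[42,8,3],1],[[0,0,0],[54,10,6],1],[[0,0,0],[66,12,8],1]]}}

```text
time_s: 20.15
tcp_pos: [0.515, 0.3696, 0.1349]
ee_rot: [-1.566, -0.148, 0.144]
wrist_force: [-0.4, 0.9, 0.4]
gripper_width: 0.0005
```

Emit:
{"fn": "servo_tool", "kwargs": {"rows": [[[0,0,0],[12,2,2],1],[[0,0,0],[24,4,2],1],[[0,0,0],[36,7,2],1],[[0,0,0],[46,9,2],1],[[0,0,0],[46,9,2],1]]}}

```text
time_s: 20.65
tcp_pos: [0.5603, 0.3786, 0.1353]
ee_rot: [-1.566, -0.148, 0.145]
wrist_force: [0.0, -0.8, -0.3]
gripper_width: 0.0005
```

```bash
python3 - <<'E'
from h import *
s=sense();print(s['tcp_pos'].round(3),s['wrist_force'].round(1))
p,d,X,W,K=snap('side');q=snap('scene')[0]
b=cv2.resize(np.hstack([p[180:370,110:310],np.clip(q[170:360,300:500]*1.6,0,255).astype(np.uint8)])[:,:,::-1],None,fx=2,fy=2,interpolation=2);cv2.imwrite('pics/i1.png',b)
E
```

```text
[0.56  0.379 0.135] [ 0.  -0.8 -0.3]
```

View pics/i1.png

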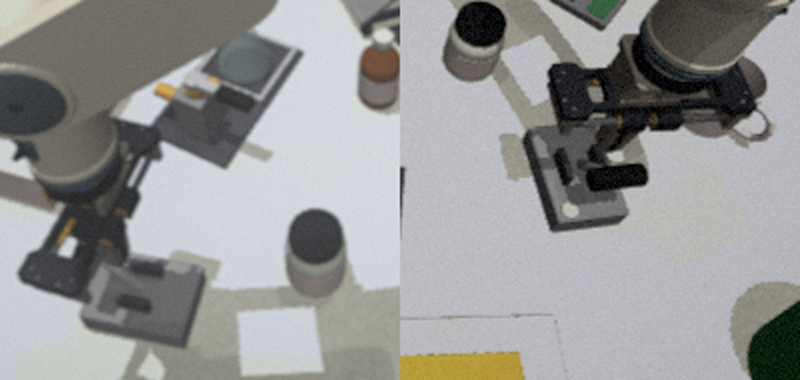

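The lever has fallen over to the ON side, next to the white disc. Retreat and do the final check.

Emit:
{"fn": "servo_tool", "kwargs": {"rows": [[[0,0,0],[-10,-2,30],1],[[0,0,0],[-20,-6,75],1],[[0,0,0],[-30,-8,120],1],[[0,0,0],[-50,-10,165],1],[[0,0,0],[-90,-10,210],1]]}}

```text
time_s: 21.25
tcp_pos: [0.4757, 0.3681, 0.3403]
ee_rot: [-1.566, -0.148, 0.144]
wrist_force: [-0.3, 0.1, 0.5]
gripper_width: 0.0004
```

Emit:
{"fn": "servo_tool", "kwargs": {"rows": [[[0,0,0],[-40,0,25],1],[[0,0,0],[-80,0,50],1],[[0,0,0],[-80,0,50],1],[[0,0,0],[-80,0,50],1]]}}

```text
time_s: 21.65
tcp_pos: [0.3951, 0.3685, 0.3887]
ee_rot: [-1.565, -0.15, 0.146]
wrist_force: [0.5, -0.0, 0.0]
gripper_width: 0.0004
```

```bash
python3 - <<'E'
from h import *
s=sense();print(s['time_s'],s['tcp_pos'].round(3),s['wrist_force'].round(1))
q,d,X,W,K=snap('scene');dk=q.max(2)<55
def blob(c,r,z0,z1,nm):
    g=dk&(X[...,2]>z0)&(X[...,2]<z1)&(np.hypot(X[...,0]-c[0],X[...,1]-c[1])<r);print(nm,g.sum(),X[g].mean(0).round(3) if g.any() else '')
blob((.554,.371),.09,.105,.16,'iso grip');blob((.631,-.019),.04,.14,.165,'stopper');blob((.575,.115),.045,.105,.125,'bleed grip')
z=np.load('panel.npz');c0,nn,ex,ey=[z[k] for k in('c0','n','ex','ey')];C=c0-.003*ey-.001*ex
Q=X.reshape(-1,3)-C;a=np.c_[-Q@ey,-Q@ex,Q@nn];rho=np.hypot(a[:,0],a[:,1]);dd=(q.reshape(-1,3).max(1)<60)
k=dd&(a[:,2]>.035)&(a[:,2]<.065)&(rho<.08);b=a[k][:,:2];V=np.linalg.svd(b-b.mean(0),full_matrices=False)[2][0];print('bar',k.sum(),np.degrees(np.arctan2(V[0],V[1])))
k=dd&(a[:,2]>.008)&(a[:,2]<.022)&(rho>.065)&(rho<.112);b=a[k].mean(0);print('mark',k.sum(),b,np.degrees(np.arctan2(b[0],b[1])))
cv2.imwrite('pics/f.png',np.clip(cv2.resize(q[:,:,::-1],(800,600)).astype(float)*1.5,0,255).astype(np.uint8))
E
```

```text
21.65 [0.395 0.368 0.389] [ 0.5 -0.   0. ]
iso grip 346 [0.603 0.381 0.135]
stopper 215 [ 0.637 -0.018  0.154]
bleed grip 161 [0.569 0.113 0.117]
bar 288 55.969065433735395
mark 69 [0.07692988 0.05384506 0.01321095] 55.01091041196624
```

View pics/f.png

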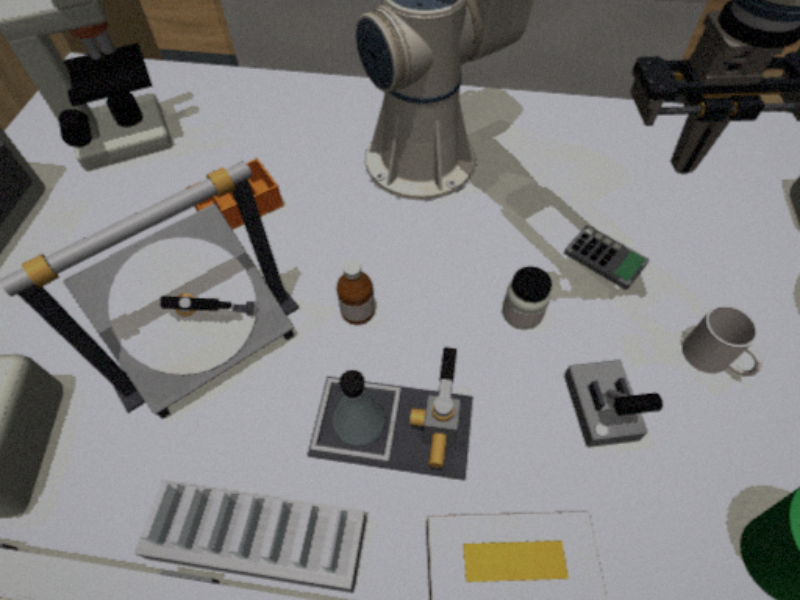

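The last picture shows the flask in the tray (357,415), the lever shut (447,370), the nose at the marker (245,307), the isolator at ON (637,403), and the bottle and jar in place.

```bash
python3 -c "
from plant import job_done;print(job_done())"
```

```text
the job is handed in; nothing more can be done
None
```

All four steps were done in order and I handed the job in at about 22 s of the 72 s allowed. No verdict is reported, so what follows is my own last check.

- **Flask:** it stands upright in the tray, with the stopper about 5 mm from the tray centre at the right height, and the gripper is well clear of it.
- **Bleed lever:** I pushed it until it stopped moving. The push reached about 51 N on the fingers, harder than intended but under the 120 N wrist limit. The lever now lies along the stand's -x, at its stop.
- **Regulator:** my first push overshot the marker by about 17°. I corrected it by turning the jaws to the marker's line and closing them on the handle. The nose now reads 56.0° and the marker 55.0–56.3° across views, well inside the 0.1 rad (5.7°) tolerance.
- **Isolator:** its grip sits about 49 mm to the +x side of the pivot, which is the full ON position.
- **Left alone:** the marker measured the same within noise (about 2 mm), and the bottle and jar look unmoved in the final picture.

Some intermediate handle-angle readings from the scene camera disagreed. The arm was blocking the view in those frames, so I relied on the wrist view and the final clear scene view, which agree.

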